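# Shut a suspect cell in the containment box with the hook pole

### The arm

A 7-joint arm with a two-finger parallel gripper is mounted at the origin on a cart in front of the work surface, level with it; the furniture and walls round the work are solid. World frame = base frame: x ahead of the robot, y to its left, z up, the work surface at z = 0. Lengths are in m, angles in rad, forces in N, time in s.
With the tool pointing down it reaches from about 0.425 to 0.875 m from the base axis. Payload 8.4 kg.
Tool frame: the origin (TCP) lies on the centre line of the jaws, within the pads' length; the fingertips stand 19 mm ahead of it and the grasp point (between the pads) is the TCP; z points along the fingers, y is the line along which they close (so a half turn about z gives the same grasp; the last joint's range is limited). The gripper opens to 85 mm and grips with 20 to 120 N. Pads are 22 mm wide; open, the fingers measure 114 mm over their backs; the gripper's body (76 mm by 85 mm) begins 54 mm behind the grasp point. The pads swing forward as they close: fully open they stand 13 mm farther back than shut.
Start: joints at [-1.383, 0.333, 0.04, 1.465, -0.013, 1.343, -0.059], TCP at [0.184, 0.623, 0.25] pointing down, gripper open.
Joint ranges: [-2.58, 2.58], [-0.38, 2.09], [-1.3, 1.39], [0.25, 2.4], [-1.5, 4.64], [0.08, 2.09], [-2.65, 2.65]. Speed limits (rad/s): [2.22, 2.22, 2.79, 2.79, 3.14, 3.14, 3.14].

### API

Orientations are given as a 3x3 rotation matrix whose columns are the frame's x, y, z axes.
In Python, from station import bot, vision, job_done, look_for, outline_of gives the robot as it stands. The module is installed in compiled form; this text tells all that it offers.
- The arm moves only by the shell command python3 -m jog 'ROWS' [FORCE]. ROWS is JSON, a list of rows, each a list of 5 numbers: the closure, from -1 (fully open) to 1 (shut), then the shift along the tool's x, y, z in cm, then the turn about the tool's z in degrees. A call has 1 to 12 rows; each row is the pose to reach, as a shift and turn from the pose commanded when the call began, along the tool's axes at that moment; what a row does not reach only later rows make up. A row lasts 1/8 s, in which the tool goes at most 62.5 mm and 10.7 degrees, less where a joint would pass 70% of its speed; a pose out of reach is approached as far as the arm can. A call with a gripper value outside its range is refused whole. The fingers move at their own pace and stop on an object; FORCE is the grip in N (left out, the last holds). Time passes only in rows, so rows that repeat a pose let the fingers close. It gives the time, the measured TCP pose, the force, the opening and the grip force at its end, in the units of the state.
- bot.observe(): the state, without advancing time (a new reading comes with each control period).
- vision.camera(name): name is "side" or "top" or "wrist"; returns a dict with "color" (480x640x3 uint8, red, green, blue), "depth" (480x640 float32, m along the optical axis (not along the pixel's ray), 0 where there is no reading), "intrinsics" (3x3 intrinsics, pixels), "R" (3x3) and "t" (3): a world point X has camera coordinates R X + t. Camera axes: x right, y down, z forward; pixel columns grow to the right and rows downward; lengths in m; the calibration is good to about 2 mm. A picture is of the moment at which its call begins.
- job_done(): hands the job in; it is judged then, once.
Trained networks look in a picture, given as the dict that the camera call returned (one of the last four; its "shot" number tells which), for a name from the list of things; names that differ only in an ending like _2 or _b are one class to them, and where a whole thing is asked for, a point or a joint stands for the part that bears it (a point fixed in the world has none). Each returns a list of dicts, best first, with "conf" (0 to 1); they miss things now and then, are a little off and sometimes report something else, mostly with a low value. They report only what shows in the picture. A call takes as long as a camera call. They do not tell look-alikes from the thing itself.
- look_for(picture, thing): "rect" ([centre column, centre row, width, height] in pixels, round what is visible of it).
- outline_of(picture, thing): "mask" (480x640 bool, what is visible of it) and "rect" ([centre column, centre row, width, height] in pixels, round what is visible of it).
The state is a dict: "clock": time; "joint_positions": joint angles; "qd": joint speeds; "joint_efforts": joint torques, N m; "ee_pos": TCP position; "tcp_rot": TCP orientation; "force": force on the tool from outside, world axes, zero at the start; "wrist_torque": the same for the moment, N m; "grip_width": finger opening in m; "grip_force": force on a finger pad.
Only numpy, scipy, OpenCV 4.12 (cv2) and the standard library are available. Lean on these libraries where they do the work, as an engineer would, in place of code of your own. Each camera call takes 0.05 s, during which the arm holds its last target. There are 200 camera calls.

### The job

Quarantine the suspect blue battery cell: lay it in the empty cradle of the containment box beside the pink one, then take the hook pole, pass its hook through the ring on the raised red hood and pull the hood down fully shut without slamming it. Use only the pole on the hood, never the hand, and finally lay the pole back in both forks of its rest, hook end forward as it was, leaving everything else where it is.

Things in the scene. Friction and masses are not known exactly. Their poses are not given: they have to be found in the camera images.
- cell_box: fixed grey steel box, 130 (x) x 154 (y) mm, rim 85 mm above the bench, 5 mm walls, floor at z 20, open on top while the hood is up. Origin: centre of its underside. x points from its vented front to its back, y to its left (hinge side), z up. Two white cradles run along x: at y +28 mm (pink cell in it) and y -28 mm (empty)
- cradle (a point): centre of a cell seated in the empty cradle: at box x 0, y -28, z 58 mm; axes as the box. The cradle: two saddles 8 mm thick at x +-27 mm, with 46 mm free between them down to the floor for the fingers; notch 22.5 mm wide, flared above, tops at z 68, seat at z 49; end stops 74 mm apart, up to z 60
- blue_cell: the suspect cell: blue round battery cell, 65 mm long, 18.4 mm thick, 45 g, lying on the bench; its length is along its own y axis; it does not roll. Origin: underside near the middle
- cell_mid (a point): the centre of the blue cell, 9 mm above its underside; axes as the cell
- pink_cell: pink battery cell of the same size, already in the other cradle, to be left there
- hood_angle (a joint): angle of the hood, rad: 0 shut, about 1.6 to 1.7 (a little past upright) at the start. A friction hinge (0.3 N m) holds it wherever it is left; about 2 N on the ring move it. Seen from the front, the free edge swings up and over to the left as it opens
- hood_hinge (a point): point of the hinge axis, in the plane of the ring (on the box at x -45, y +83, z 92 mm); the axis runs along the box's x; axes as the box
- hood: the hood: red frame, 134 x 162 x 8 mm, with a clear window, hinged along the top of the box's left wall. Origin on the hinge axis, axes as the box when shut; the panel extends along its own -y
- ring (a point): centre of the dark steel ring on the hood's free edge, near the front: inner diameter 43.5 mm, wire 6.5 mm. Its axis is the box's x at any hood angle, so it opens to the front. It lies at hinge + 194 mm x (-cos angle, sin angle) along the box's (y, z); with the hood shut it stands beside the right wall, 92 mm above the bench
- pull_pole: hook pole, 288 mm long, about 0.14 kg, level in its rest: green flat-sided handle 16 mm wide (y), 22 mm high (z), from x -130 to +50 mm, then an 8 mm steel rod along +x with its end turned down. Origin: on its axis in the middle of the ribbed black grip, where to grasp it; 58 mm above the bench in the rest
- hook (a point): point on the axis of the pole's rod, on the pole at x +140 mm, 14 mm short of the downturned end (which reaches 21 mm below the axis and to x +158 mm); here the ring should bear on the rod; axes as the pole
- pole_rest: fixed dark steel rest, base 215 x 50 x 8 mm, with two upright forks with flared mouths: at x -100 mm (slot 21 mm wide for the handle, floor at z 47) and x +82 mm (slot 13 mm wide for the rod, floor at z 54); tops at z 72. Origin: under the base, about below the grip of the resting pole; x along the pole towards the hook
- rest_seat (a point): where the pole's origin is when it lies in the rest: 58 mm above the rest's origin; axes as the rest
- flux_pot: bystander: round tin, orange lid, 45 mm across, 21 mm high; origin under its centre
- bearing: bystander: ball bearing, 35 mm across, 11 mm high; origin under its centre
- tape_yellow: bystander: roll of yellow tape, 62 mm across, 18 mm high; origin under its centre
Not all that is in view belongs to the job. Of the things like the blue_cell, leave any that is yellow; of the rest the larger one is meant.

How it is judged:
By the outcome, as a careful person would: the job done as asked, in the order asked, and still so for the second after the job is handed in, with the robot touching nothing.
It also fails if it takes over 64 s, if anything falls off the work surface, if the arm or the gripper's body presses on something with over 40 N, if the wrist force passes 120 N, or if a joint passes its speed limit or range.

## Working session

There is one attempt and no reset: what is moved stays moved. The work goes in short steps, Python scripts to look and compute and a shell command to move; the robot and the scene stay as the last step left them, time stands still between calls to the robot, and variables do not carry over. Pictures are saved under pics/ and viewed, at most 14 in all, crops included, and the job is handed in when it is done.

```bash
mkdir -p pics
cat > h.py <<'E'
import numpy as np, cv2
from station import bot, vision, look_for, outline_of
def pts(p,mask=None):
    d=p["depth"];K=p["intrinsics"]
    v,u=np.nonzero((d>0)&(mask if mask is not None else True))
    z=d[v,u];c=np.c_[(u-K[0,2])/K[0,0]*z,(v-K[1,2])/K[1,1]*z,z]
    return (c-p["t"])@p["R"]   # R^T (c-t)
def proj(p,X):
    c=np.atleast_2d(X)@p["R"].T+p["t"];q=c@p["intrinsics"].T
    return q[:,:2]/q[:,2:]
def save(p,n,box=None,s=1):
    im=p["color"][:,:,::-1]
    if box: im=im[box[1]:box[3],box[0]:box[2]]
    cv2.imwrite("pics/"+n,cv2.resize(im,None,fx=s,fy=s,interpolation=cv2.INTER_CUBIC))
E
python3 - <<'E'
from h import *
np.set_printoptions(precision=4,suppress=True)
for n in("top","side"):
    p=vision.camera(n); save(p,n+"0.png")
    print(n,-p["R"].T@p["t"])
    for t in["cell_box","blue_cell","pink_cell","hood","ring","pull_pole","pole_rest","flux_pot","bearing","tape_yellow"]:
        for o in outline_of(p,t):
            if o["conf"]<.3: continue
            X=pts(p,o["mask"])
            print(t,round(o["conf"],2),np.round(o["rect"]),np.median(X,0) if len(X) else 0)
s=bot.observe();print(s["ee_pos"],s["tcp_rot"],s["clock"],s["force"])
E
```

```text
top [0.3748 0.1709 1.0161]
cell_box 0.97 [306. 164. 132. 117.] [0.6386 0.1914 0.049 ]
cell_box 0.63 [372. 283.  39.  16.] [0.4502 0.0817 0.0168]
blue_cell 0.86 [372. 282.  40.  23.] [0.4499 0.0798 0.0171]
blue_cell 0.77 [318. 267.  30.  27.] [0.4777 0.1817 0.0176]
blue_cell 0.54 [336. 320.  25.  21.] [0.3802 0.1527 0.013 ]
pink_cell 0.87 [303. 180.  14.  35.] [0.6314 0.2045 0.0665]
hood 0.67 [261. 161.  39. 110.] [0.6022 0.262  0.2516]
ring 0.81 [264. 162.  41. 110.] [0.6012 0.261  0.2525]
pull_pole 0.65 [217. 313.  91. 143.] [0.3713 0.3438 0.0679]
pole_rest 0.72 [225. 328.  89. 117.] [0.3801 0.3418 0.0088]
flux_pot 0.9 [420. 232.  24.  22.] [ 0.5437 -0.0086  0.0214]
bearing 0.52 [468. 201.  19.  18.] [ 0.6044 -0.1012  0.0101]
bearing 0.33 [306. 166. 128. 115.] [0.6389 0.1923 0.049 ]
bearing 0.32 [260. 161.  41. 110.] [0.602  0.2619 0.2515]
tape_yellow 0.85 [182. 186.  39.  34.] [0.6346 0.4359 0.0179]
side [ 0.2522 -0.4958  0.5027]
cell_box 0.64 [354. 194. 115. 198.] [0.6235 0.2422 0.0829]
blue_cell 0.73 [285. 313.  14.  34.] [0.4493 0.0687 0.0162]
blue_cell 0.7 [278. 277.  22.  30.]
[... 228 characters left out ...]
] [0.616  0.2561 0.1855]
pull_pole 0.88 [203. 226. 110.  67.] [0.3612 0.329  0.0611]
pull_pole 0.68 [328. 152.  59. 117.] [0.6185 0.2568 0.1844]
pull_pole 0.57 [427. 360.  24.  26.] [ 0.6073 -0.108   0.0092]
pole_rest 0.72 [200. 241.  90.  79.] [0.3678 0.3328 0.0077]
flux_pot 0.91 [361. 332.  28.  29.] [ 0.5427 -0.0206  0.0203]
bearing 0.85 [426. 358.  24.  26.] [ 0.6065 -0.1083  0.0093]
bearing 0.71 [352. 192. 112. 198.] [0.6236 0.2424 0.0828]
bearing 0.45 [283. 316.  12.  35.] [0.4491 0.0675 0.016 ]
tape_yellow 0.68 [295. 207.  15.  17.] [0.6198 0.4295 0.0145]
[0.1839 0.6234 0.2503] [[-0.9591  0.2829  0.    ]
 [ 0.2829  0.9591 -0.    ]
 [-0.     -0.     -1.    ]] 1.1 [0.4784 0.1222 0.4614]
```

Run:
```python
from h import *
a=cv2.imread("pics/top0.png");c=a[90:400,150:450]
cv2.imwrite("pics/topc.png",cv2.resize(c,None,fx=1.9,fy=1.9,interpolation=cv2.INTER_CUBIC))
```

```text
(no output)
```

View pics/topc.png

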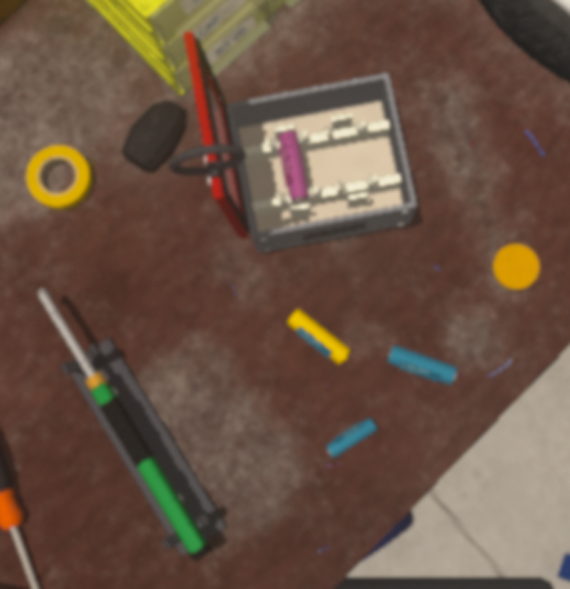

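View pics/side0.png

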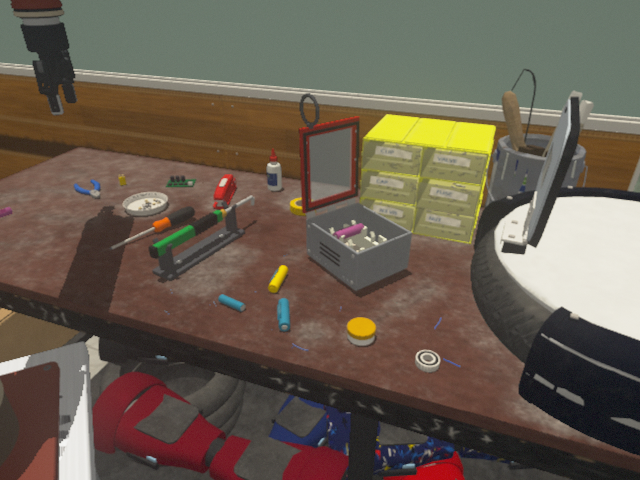

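Top view (crop scale 1.9, offset 150,90):
- The box is at about (306,164). Its hood is up on the left, and the ring is near (255,174).
- The pole lies in its rest at about (217,313), with the hook end to the upper left.

There are three candidates for the cell: yellow at (318,267), a long blue one at (372,282) and a short blue one at (336,320). Yellow is excluded, and of the two blue ones the larger at (372,282) is meant. I'll measure them and confirm in a crop.

```bash
cat > m.py <<'E'
from h import *
np.set_printoptions(precision=4,suppress=True)
def rect(X):
    r=cv2.minAreaRect((X[:,:2]*1000).astype(np.float32));b=cv2.boxPoints(r)
    e=[b[1]-b[0],b[2]-b[1]];e=max(e,key=np.linalg.norm)
    return np.round(r[0],1),np.round(r[1],1),round(float(np.degrees(np.arctan2(e[1],e[0]))),1)
E
python3 - <<'E'
from m import *
p=vision.camera("top"); save(p,"cells.png",(290,240,410,345),5)
for o in outline_of(p,"blue_cell")[:3]:
    X=pts(p,o["mask"]);X=X[X[:,2]>.006];print("cell",np.round(o["rect"]),rect(X),np.percentile(X[:,2],95))
bx=outline_of(p,"cell_box")[0]["mask"]
X=pts(p,cv2.dilate(bx.astype(np.uint8),np.ones((5,5)))>0);R=X[(abs(X[:,2]-.085)<.006)];print("rim",len(R),rect(R))
pk=pts(p,outline_of(p,"pink_cell")[0]["mask"]);pk=pk[pk[:,2]>.055];print("pink",rect(pk),pk.mean(0))
X=pts(p)
for nm,m in(("rod",(X[:,2]>.05)&(X[:,2]<.075)&(X[:,0]<.52)&(X[:,1]>.27)&(X[:,1]<.45)&(X[:,0]>.25)),):
    Y=X[m];print(nm,len(Y),rect(Y))
c=p["color"].astype(int);hsv=cv2.cvtColor(p["color"],cv2.COLOR_RGB2HSV)
g=(hsv[:,:,0]>45)&(hsv[:,:,0]<85)&(hsv[:,:,1]>120);G=pts(p,g);G=G[(G[:,2]>.06)&(G[:,2]<.08)&(G[:,1]>.25)];print("green",len(G),rect(G),np.median(G[:,2]))
for n,q in(("top",p),("side",vision.camera("side"))):
    o=outline_of(q,"hood")[0];H=pts(q,o["mask"]);H=H[H[:,2]>.095]
    hs=H[H[:,2]>.255];print(n,"hood",len(H),H[:,2].max(),"ringpts",len(hs),hs.mean(0) if len(hs) else 0, np.percentile(hs,[2,98],axis=0) if len(hs) else 0)
    A=np.c_[np.ones(len(H)),H[:,0],H[:,2]];print(np.linalg.lstsq(A,H[:,1],rcond=None)[0])
E
```

```text
cell [337. 320.  20.  19.] (array([381.9, 150.6]), array([14.4, 49.4]), -56.7) 0.017270349223489256
cell [319. 270.  35.  31.] (array([477.1, 180.4]), array([65.6, 20.2]), 51.6) 0.02089947589956897
cell [371. 281.  42.  21.] (array([450.,  81.]), array([66.2, 20.1]), 70.3) 0.021080973602710166
rim 986 (array([658.7, 197.6]), array([180.8, 184.9]), -78.8)
pink (array([633.4, 204.6]), array([66.9, 20. ]), 9.8) [0.6332 0.2043 0.0659]
rod 1645 (array([398.8, 359. ]), array([288.3,  44.8]), 31.7)
green 606 (array([355. , 333.6]), array([171.1,  16.5]), 32.8) 0.06912437670021362
top hood 1662 0.315521425010253 ringpts 814 [0.6011 0.2619 0.2725] [[0.5593 0.2342 0.2556]
 [0.6797 0.2804 0.314 ]]
[0.1384 0.1802 0.0518]
side hood 5148 0.3129231383806039 ringpts 415 [0.5923 0.2542 0.2765] [[0.564  0.2276 0.2552]
 [0.679  0.2782 0.3116]]
[0.0629 0.3015 0.0421]
```

View pics/cells.png

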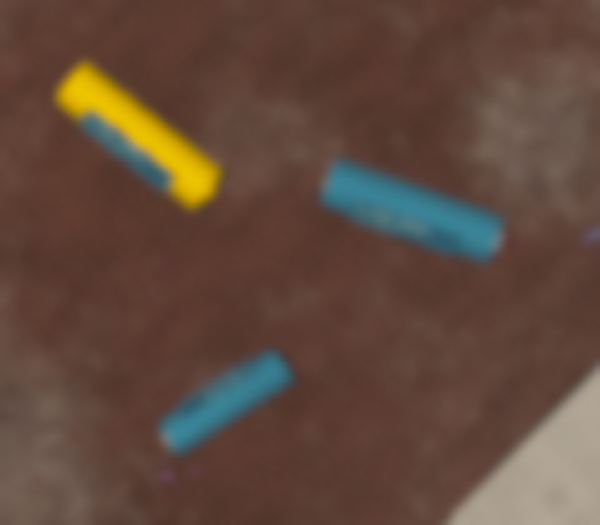

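The crop confirms it: the cell at (372,282) in the full picture is the longer of the two plain blue ones, about 66 x 20 mm. The other blue one at (337,320) is about 50 x 14 mm. Next I'll refine the box, ring and pole poses.

Run:
```python
from m import *
from scipy.optimize import minimize, differential_evolution
P={n:vision.camera(n) for n in("top","side")}
XX={n:pts(P[n]) for n in P}
def rot(a): return np.array([[np.cos(a),-np.sin(a)],[np.sin(a),np.cos(a)]])
# box rim
def sd(L,hx,hy):
    q=abs(L)-[hx,hy];return np.hypot(*np.maximum(q,0).T)+np.minimum(q.max(1),0)
for n in("top","side","both"):
    X=XX[n] if n!="both" else np.r_[XX["top"],XX["side"]]
    R=X[(abs(X[:,2]-.0845)<.004)&(np.hypot(X[:,0]-.637,X[:,1]-.178)<.115)]*1000
    f=lambda v:np.mean(np.minimum(abs(sd((R[:,:2]-v[:2])@rot(v[2]),62.5,74.5)),6)**2)
    r=differential_evolution(f,[(620,655),(160,195),(.05,.3)],seed=0,tol=1e-6);print(n,"box",len(R),r.x[:2],np.degrees(r.x[2]),r.fun)
    # pole: handle top, away from forks
    a0=np.radians(32);o=np.array([.373,.345])
    u=np.r_[np.cos(a0),np.sin(a0)]
    s=(X[:,:2]-o)@u;t=(X[:,:2]-o)@[-u[1],u[0]]
    h=X[(X[:,2]>.062)&(X[:,2]<.076)&(abs(t)<.035)&(s>-.16)&(s<.06)]*1000
    g=lambda v:np.mean(np.minimum(abs(np.maximum(sd((h[:,:2]-v[:2])@rot(v[2]),0,6),0)),1e9)*0+np.minimum(abs(((h[:,:2]-v[:2])@rot(v[2]))[:,1]),15)**2)
    r2=differential_evolution(lambda v:g([373,v[0],v[1]]),[(320,370),(.4,.75)],seed=0);y,a=r2.x
    u=np.r_[np.cos(a),np.sin(a)];c=np.array([373,y])
    s=(X[:,:2]*1000-c)@u;t=(X[:,:2]*1000-c)@[-u[1],u[0]];m=(abs(t)<9)&(X[:,2]>.03)&(X[:,2]<.08)&(abs(s)<260)
    for lo,hi,zl in((-200,80,.062),(40,260,.05)):
        k=m&(s>lo)&(s<hi)&(X[:,2]>zl);print("  pole line",y,np.degrees(a),r2.fun,"s range",np.percentile(s[k],[0,.5,1,99,99.5,100]))
    # z,t profile along s
    for lo in range(-140,200,20):
        k=m&(s>=lo)&(s<lo+20)&(X[:,2]>.055)
        if n!="side" and k.sum():print("   ",lo,k.sum(),round(t[k].mean(),1),round(np.percentile(X[k,2],90)*1000,1),end=";")
    print()
# ring: points above hood
for n in P:
    X=XX[n]*1000;k=(X[:,2]>262)&(X[:,2]<330)&(np.hypot(X[:,0]-590,X[:,1]-270)<70);Y=X[k];print(n,len(Y),Y.min(0),Y.max(0))
save(P["side"],"ring.png",(270,70,430,190),4.5)
```

```text
top box 904 [637.8813 178.1524] 11.229998336035884 2.295662971317418
  pole line 344.79056912799336 32.96567166496414 34.932906406378045 s range [-114.6329 -113.6896 -112.7565   73.6867   75.0055   79.5033]
  pole line 344.79056912799336 32.96567166496414 34.932906406378045 s range [ 40.0124  40.4132  41.0765 169.6492 171.2284 172.9889]
    -120 95 -0.5 71.5;    -100 124 -0.5 71.3;    -80 126 -0.6 71.6;    -60 122 -0.6 70.9;    -40 123 -0.5 70.8;    -20 125 -0.5 71.9;    0 127 -0.5 72.0;    20 123 -0.5 71.5;    40 120 -0.5 71.5;    60 93 -0.4 69.9;    80 77 0.0 63.8;    100 55 0.3 64.5;    120 50 0.4 63.7;    140 52 0.3 64.4;    160 26 0.2 64.0;
side box 735 [639.2976 173.9283] 11.240847810757602 5.316651363703433
  pole line 336.44891282166725 32.81769806577887 37.41141149230072 s range [-111.2401 -110.6333 -109.9414   77.5833   78.2879   78.7805]
  pole line 336.44891282166725 32.81769806577887 37.41141149230072 s range [ 40.1486  40.3015  40.4548 172.6567 173.733  174.9808]

both box 1639 [638.5025 176.2057] 11.19259939946701 5.671995043454973
  pole line 342.0251865173711 33.22318710340643 45.4118888932531 s range [-114.3116 -112.9701 -112.5255   75.0263   75.7945   79.2246]
  pole line 342.0251865173711 33.22318710340643 45.4118888932531 s range [ 40.3429  40.7557  41.1747 171.003  172.329  174.5046]
    -120 164 -1.2 71.0;    -100 198 -1.4 70.9;    -80 186 -1.1 70.7;    -60 182 -1.4 70.5;    -40 183 -1.1 70.3;    -20 172 -0.5 71.3;    0 169 -0.8 71.1;    20 164 -0.6 71.4;    40 154 -0.7 71.0;    60 123 -0.4 69.8;    80 117 0.7 64.8;    100 62 1.2 64.5;    120 76 0.3 63.6;    140 79 -0.1 63.8;    160 42 0.1 63.5;
top 401 [569.3908 230.7663 262.0435] [583.6767 284.8173 316.4696]
side 271 [570.353  225.9757 262.4499] [586.9197 281.0077 313.4758]
```

View pics/ring.png

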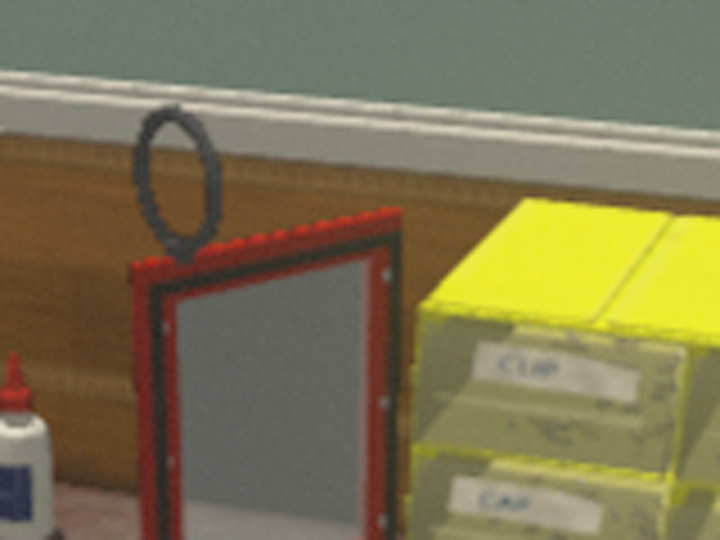

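```bash
cat > go.py <<'E'
import sys; from m import *
# go.py x y z psi(mm,deg; psi = world angle of tool y)
def go(x,y,z,psi):
    s=bot.observe();R=s["tcp_rot"];p=s["ee_pos"]*1000
    d=(np.array([x,y,z])-p)@R/10
    cur=np.degrees(np.arctan2(R[1,1],R[0,1]));t=-((psi-cur+180)%360-180)
    print("clock",s["clock"],"at",p,"psi",round(cur,2),"tilt",R[:,2],"F",s["force"],"w",s["grip_width"],s["grip_force"]);print("shift cm",d,"turn",round(t,2))
if __name__=="__main__": go(*map(float,sys.argv[1:5]))
E
python3 go.py 450 81 130 -19.7
```

```text
clock 1.55 at [183.864  623.4379 250.3343] psi 73.57 tilt [-0.  0. -1.] F [ 0.1165 -0.3729  0.4395] w 0.08544328745950472 0.0
shift cm [-40.8699 -44.5009  12.033 ] turn 93.27
```

```bash
python3 -m jog '[[-0.2,-4,-4.4,0,10],[-0.2,-8,-8.8,0,20],[-0.2,-12,-13.2,0,30],[-0.2,-16,-17.6,0,40],[-0.2,-20,-22,0,50],[-0.2,-24,-26.4,2,60],[-0.2,-28,-30.8,4,70],[-0.2,-32,-35.2,6,80],[-0.2,-36,-39.6,9,88],[-0.2,-40.9,-44.5,12,93.3],[-0.2,-40.9,-44.5,12,93.3],[-0.2,-40.9,-44.5,12,93.3]]' 60
python3 - <<'E'
from m import *
from go import go
go(450,81,22,-19.7)
p=vision.camera("wrist");save(p,"w1.png")
for o in outline_of(p,"blue_cell")[:3]:
    X=pts(p,o["mask"]);X=X[X[:,2]>.008];print(o["conf"],rect(X) if len(X)>9 else 0,X[:,2].max() if len(X) else 0)
E
```

```text
clock: 3.05
ee_pos: [0.4503, 0.0797, 0.13]
tcp_rot: [[0.34, 0.94, -0.001], [0.94, -0.34, -0.001], [-0.001, -0.0, -1.0]]
force: [-0.8, -0.1, -0.0]
grip_width: 0.0513
grip_force: 0.0
clock 3.05 at [450.3251  79.6952 130.0311] psi -19.89 tilt [-0.0007 -0.0007 -1.    ] F [-0.8236 -0.1255 -0.0245] w 0.05131761740967877 0.0
shift cm [ 0.1217 -0.0709 10.803 ] turn -0.19
0.93 (array([452.6,  78.7]), array([65.2, 20. ]), 70.0) 0.02115709392308167
0.72 (array([384.7, 146.2]), array([15.3, 49.8]), -57.5) 0.016216419584239902
0.59 (array([479.4, 177.4]), array([66.2, 20.1]), 51.5) 0.020274464224233277
```

The wrist camera agrees with the top camera to within 3 mm, so I'll use the mean and descend.

```bash
python3 -m jog '[[-0.2,0,0.1,4,0],[-0.2,0,0.1,8,0],[-0.2,0,0.1,10,0],[-0.2,0,0.1,10.8,0],[-0.2,0,0.1,10.8,0],[1,0,0.1,10.8,0],[1,0,0.1,10.8,0],[1,0,0.1,10.8,0],[1,0,0.1,10.8,0],[1,0,0.1,10.8,0]]' 60
python3 go.py 643.6 149.8 150 -78.8
```

```text
clock: 4.4
ee_pos: [0.4519, 0.0809, 0.0234]
tcp_rot: [[0.338, 0.941, 0.001], [0.941, -0.338, 0.001], [0.002, 0.001, -1.0]]
force: [-2.1, 0.4, 8.3]
grip_width: 0.017
grip_force: 59.0
clock 4.4 at [451.9078  80.9289  23.3967] psi -19.73 tilt [ 0.0012  0.0012 -1.    ] F [-2.0974  0.4437  8.298 ] w 0.01698875664878244 59.0194308757782
shift cm [ 12.9748  15.7275 -12.6283] turn 59.07
```

```bash
python3 -m jog '[[1,0,0,-5,0],[1,0,0,-10,0],[1,2,2.5,-12.5,10],[1,5,6,-12.6,20],[1,8,10,-12.6,30],[1,11,13.5,-12.6,40],[1,13,15.7,-12.6,50],[1,13,15.7,-12.6,59],[1,13,15.7,-12.6,59],[1,13,15.7,-12.6,59]]'
python3 - <<'E'
from m import *
from go import go
from scipy.optimize import differential_evolution
go(643.6,149.8,73,-78.8)
p=vision.camera("wrist");save(p,"w2.png")
for o in outline_of(p,"blue_cell")[:1]:
    X=pts(p,o["mask"]);print("blue",o["conf"],np.round(o["rect"]),rect(X),np.median(X,0))
for o in outline_of(p,"pink_cell")[:1]:
    X=pts(p,o["mask"]);print("pink",o["conf"],rect(X),np.median(X,0))
X=pts(p)*1000
def rot(a): return np.array([[np.cos(a),-np.sin(a)],[np.sin(a),np.cos(a)]])
def sd(L,hx,hy):
    q=abs(L)-[hx,hy];return np.hypot(*np.maximum(q,0).T)+np.minimum(q.max(1),0)
R=X[(abs(X[:,2]-85)<5)&(np.hypot(X[:,0]-637,X[:,1]-178)<115)]
f=lambda v:np.mean(np.minimum(abs(sd((R[:,:2]-v[:2])@rot(v[2]),62.5,74.5)),6)**2)
r=differential_evolution(f,[(620,655),(160,195),(.05,.3)],seed=0,tol=1e-6);print("box",len(R),r.x[:2],np.degrees(r.x[2]),r.fun)
E
```

```text
clock: 5.65
ee_pos: [0.6426, 0.1499, 0.1486]
tcp_rot: [[0.98, 0.199, 0.0], [0.199, -0.98, 0.0], [0.0, -0.0, -1.0]]
force: [-0.6, 0.1, 0.3]
grip_width: 0.017
grip_force: 59.1
clock 5.65 at [642.6078 149.8614 148.5947] psi -78.54 tilt [ 0.      0.0003 -1.    ] F [-0.5769  0.0834  0.2805] w 0.017043193944968747 59.143540263175964
shift cm [0.0955 0.0281 7.5595] turn 0.26
blue 0.81 [322. 322.  52. 156.] (array([587. , 135.9]), array([177.2,  32.2]), 12.1) [0.6483 0.1499 0.1415]
pink 0.58 (array([626.2, 204.4]), array([85.1, 29.9]), 11.2) [0.6401 0.2003 0.0653]
box 9810 [640.9127 175.9498] 11.122916818330841 4.762924858484636
```

View pics/w2.png

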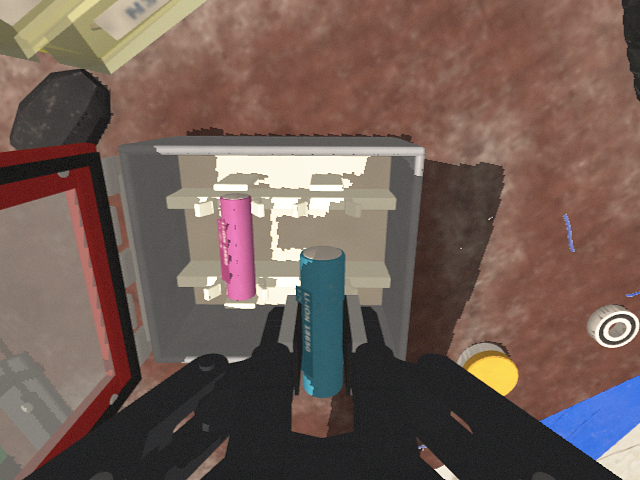

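The wrist view shows the blue cell held straight at (322,322). The empty cradle is to the right of the pink cell. Each camera has an offset of 2–3 mm, so I'll calibrate them on the held cell, whose lateral position is known.

Run:
```python
from m import *
s=bot.observe();R=s["tcp_rot"];t=s["ee_pos"]
for n in("wrist","top","side"):
    p=vision.camera(n);c=cv2.cvtColor(p["color"],cv2.COLOR_RGB2HSV)
    m=(c[:,:,0]>80)&(c[:,:,0]<110)&(c[:,:,1]>90)
    X=(pts(p,m)-t)@R*1000
    X=X[(abs(X[:,0])<50)&(abs(X[:,1])<14)&(X[:,2]>-8)&(X[:,2]<35)]
    if len(X)<10: print(n,len(X));continue
    print(n,len(X),np.percentile(X,[1,50,99],axis=0))
    # axis fit, circle radius 9.2 in tool y-z
    from scipy.optimize import least_squares
    f=least_squares(lambda v:np.hypot(X[:,1]-v[0],X[:,2]-v[1])-9.2,[0,14],loss="soft_l1");print("  axis y,z",f.x,f.cost/len(X))
    if n=="wrist": print("  x ends near bottom", [ (round(q,1)) for q in np.percentile(X[:,0],[.5,99.5])])
```

```text
wrist 5472 [[-32.6211  -8.321    4.1954]
 [  2.721    0.9251   6.9021]
 [ 30.2964   9.1401  12.5798]]
  axis y,z [ 0.3204 15.0362] 0.22847607589522154
  x ends near bottom [np.float64(-33.0), np.float64(30.5)]
top 0
side 157 [[-35.1553  -2.0965   4.8333]
 [-20.5778   7.8824  10.707 ]
 [ 29.2684  11.6129  21.8099]]
  axis y,z [ 0.6085 14.9032] 0.4338419653395841
```

```bash
python3 go.py 647 149 73.5 -78.9
```

```text
clock 5.95 at [642.8044 149.8735 148.5629] psi -78.7 tilt [ 0.0002  0.0004 -1.    ] F [ 0.0132  0.2829 -1.7587] w 0.017011589476105923 59.14423942565918
shift cm [0.3924 0.1708 7.5063] turn 0.2
```

```bash
python3 -m jog '[[1,0.4,0.17,2,0.2],[1,0.4,0.17,4,0.2],[1,0.4,0.17,5.5,0.2],[1,0.4,0.17,6.3,0.2],[1,0.4,0.17,6.9,0.2],[1,0.4,0.17,7.3,0.2],[1,0.4,0.17,7.5,0.2],[1,0.4,0.17,7.5,0.2]]'; python3 go.py 647 149 73 -78.9
```

```text
clock: 6.95
ee_pos: [0.6472, 0.1491, 0.0735]
tcp_rot: [[0.981, 0.192, 0.0], [0.192, -0.981, 0.0], [0.0, -0.0, -1.0]]
force: [0.1, -0.4, -0.3]
grip_width: 0.0168
grip_force: 59.1
clock 6.95 at [647.2352 149.0656  73.5062] psi -78.93 tilt [ 0.0002  0.0001 -1.    ] F [ 0.0722 -0.4468 -0.3107] w 0.016786260694467776 59.14261043071747
shift cm [-0.0244  0.0019  0.0506] turn -0.03
```

```bash
python3 -m jog '[[1,0,0,0.1,0],[1,0,0,0.1,0]]'
```

```text
clock: 7.2
ee_pos: [0.6474, 0.1491, 0.0726]
tcp_rot: [[0.981, 0.192, 0.001], [0.192, -0.981, 0.0], [0.001, -0.0, -1.0]]
force: [0.4, -0.0, -0.1]
grip_width: 0.0165
grip_force: 59.3
```

```bash
python3 -m jog '[[0.3,0,0,0,0],[0.3,0,0,0,0],[0.3,0,0,0,0],[0.3,0,0,-4,0],[0.3,0,0,-8,0],[0.3,0,0,-10,0],[0.3,0,0,-10,0]]'
python3 - <<'E'
from m import *
from go import go
go(386,352.8,150,-57)
p=vision.camera("wrist");save(p,"w3.png")
E
```

```text
clock: 8.07
ee_pos: [0.6478, 0.1492, 0.1735]
tcp_rot: [[0.981, 0.192, 0.002], [0.192, -0.981, 0.001], [0.002, -0.001, -1.0]]
force: [0.0, 0.5, -1.0]
grip_width: 0.0298
grip_force: 0.0
clock 8.075 at [647.7955 149.1742 173.4786] psi -78.93 tilt [ 0.0021  0.001  -1.    ] F [ 0.0194  0.4667 -1.021 ] w 0.029788553609671548 0.0
shift cm [-21.7858 -25.0108   2.3136] turn -21.93
```

View pics/w3.png

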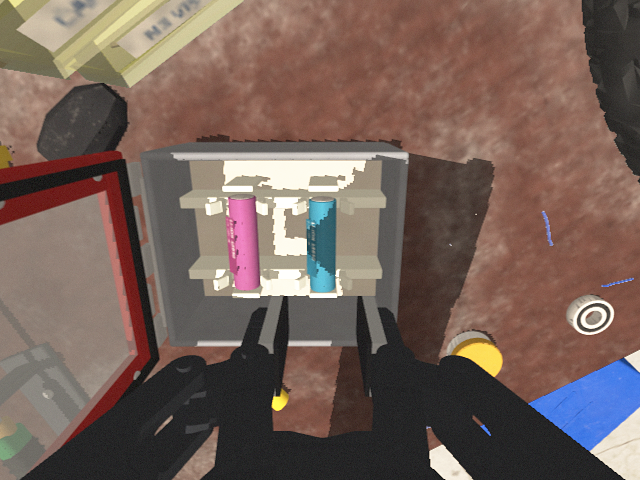

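The blue cell sits in its cradle level with the pink one, at about (322,245) against (243,243). Now I'll back out clear of the hood and go to the pole.

```bash
python3 -m jog '[[0,-5,-1,0,0],[0,-10,-2,0,0],[0,-15,-3,0,-5],[0,-19,-4,0,-10],[0,-19.8,-9,0,-15],[0,-20.3,-14,0,-20],[0,-20.8,-19,0,-21.9],[0,-21.3,-23,0,-21.9],[0,-21.6,-24.7,0.5,-21.9],[0,-21.6,-24.7,0.5,-21.9],[0,-21.6,-24.7,0.5,-21.9]]' 110
python3 - <<'E'
from m import *
from go import go
from scipy.optimize import least_squares
go(388.5,350.5,58,-57)
p=vision.camera("wrist");save(p,"w4.png")
X=pts(p)*1000
a=np.radians(33);u=np.r_[np.cos(a),np.sin(a)];n=np.r_[-u[1],u[0]];o=np.array([388.5,350.5])
s=(X[:,:2]-o)@u;t=(X[:,:2]-o)@n
for z0,z1,lo,hi in((60,75,-90,70),(54,66,92,170)):
    k=(X[:,2]>z0)&(X[:,2]<z1)&(abs(t)<14)&(s>lo)&(s<hi)
    for q in range(lo,hi,15):
        j=k&(s>=q)&(s<q+15)
        if j.sum()>5: print(q,j.sum(),"t mid",round((np.percentile(t[j],2)+np.percentile(t[j],98))/2,1),"w",round(np.ptp(np.percentile(t[j],[2,98])),1),"z",round(np.percentile(X[j,2],80),1),end="; ")
k=(X[:,2]>30)&(X[:,2]<66)&(abs(t)<8)&(s>100)&(s<200);print("\nend",np.percentile(s[k],[98,99.5,100]))
E
```

```text
clock: 9.5
ee_pos: [0.3885, 0.3481, 0.1669]
tcp_rot: [[0.84, 0.542, -0.0], [0.542, -0.84, -0.001], [-0.001, 0.001, -1.0]]
force: [-0.2, -0.5, 0.2]
grip_width: 0.0426
grip_force: 0.0
clock 9.5 at [388.4813 348.0712 166.9002] psi -57.16 tilt [-0.0003 -0.0012 -1.    ] F [-0.1599 -0.4674  0.1797] w 0.0425603041345845 0.0
shift cm [ 0.1428 -0.212  10.8897] turn -0.16
-90 381 t mid 0.1 w 15.2 z 68.5; -75 421 t mid 0.4 w 15.6 z 68.5; -60 429 t mid 0.3 w 15.3 z 68.5; -45 461 t mid 0.3 w 15.1 z 68.6; -30 508 t mid 0.2 w 16.0 z 68.9; -15 544 t mid 0.4 w 16.3 z 68.8; 0 589 t mid 0.3 w 16.1 z 68.9; 15 624 t mid 0.5 w 16.3 z 68.9; 30 625 t mid 0.8 w 15.4 z 68.4; 45 656 t mid 0.4 w 14.7 z 66.7; 60 146 t mid 0.4 w 6.1 z 61.5; 92 391 t mid 0.5 w 7.5 z 61.2; 107 429 t mid 0.6 w 7.9 z 60.9; 122 457 t mid 0.6 w 7.8 z 61.1; 137 72 t mid 0.8 w 7.1 z 60.8; 
end [138.5623 139.0938 139.4508]
```

View pics/w4.png

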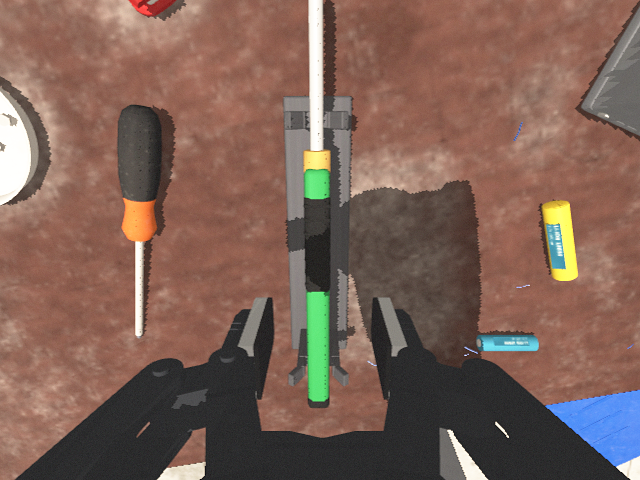

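```bash
python3 - <<'E'
from m import *
p=vision.camera("wrist");K=p["intrinsics"]
a=np.radians(33.1);u=np.r_[np.cos(a),np.sin(a)];o=np.array([388.5,350.5])
for r in(168,198,245,292,403):
    d=p["R"].T@np.linalg.solve(K,[317,r,1]);C=-p["R"].T@p["t"];X=C+d*(.069-C[2])/d[2];print(r,X[:2]*1000,(X[:2]*1000-o)@u)
E
python3 go.py 388.3 350.8 58 -56.9
```

```text
168 [430.8249 378.4559] 50.72312401284219
198 [415.4859 368.6325] 32.50878168824895
245 [389.705 352.122] 1.8952517789997176
292 [361.5261 334.0756] -31.565966165320052
403 [283.2863 283.9693] -124.4720106252002
clock 9.6 at [388.5779 348.4122 167.3297] psi -57.17 tilt [-0.     -0.0002 -1.    ] F [ 0.8723  1.0633 -0.2356] w 0.043046600008020734 0.0
shift cm [ 0.1074 -0.2172 10.9329] turn -0.27
```

```bash
python3 -m jog '[[0,0.1,-0.2,5,-0.3],[0,0.1,-0.2,9,-0.3],[0,0.1,-0.2,10.9,-0.3],[0,0.1,-0.2,10.9,-0.3],[0,0.1,-0.2,10.9,-0.3],[1,0.1,-0.2,10.9,-0.3],[1,0.1,-0.2,10.9,-0.3],[1,0.1,-0.2,10.9,-0.3],[1,0.1,-0.2,10.9,-0.3],[1,0.1,-0.2,10.9,-0.3]]' 110; python3 go.py 388.8 351.1 158 -57
```

```text
clock: 10.85
ee_pos: [0.388, 0.3527, 0.0595]
tcp_rot: [[0.836, 0.548, 0.001], [0.548, -0.836, 0.002], [0.001, -0.001, -1.0]]
force: [-0.5, -1.8, 7.6]
grip_width: 0.0142
grip_force: 107.2
clock 10.85 at [387.9694 352.741   59.5162] psi -56.74 tilt [ 0.0007  0.0016 -1.    ] F [-0.533  -1.7574  7.574 ] w 0.014233144837379244 107.17434525489807
shift cm [-0.0063  0.1729 -9.8486] turn 0.26
```

```bash
python3 -m jog '[[1,0,0,-1.5,0],[1,0,0,-4,0],[1,0,0,-8,0],[1,0,0,-13,0],[1,-1,2,-18,4],[1,-2.5,4.5,-22,9],[1,-4,7,-23.6,14],[1,-5.5,9.5,-23.6,19],[1,-6.9,11.4,-23.6,22],[1,-6.9,11.4,-23.6,22],[1,-6.9,11.4,-23.6,22]]'
python3 - <<'E'
from m import *
from go import go
go(393,219,296,-78.9)
s=bot.observe();R=s["tcp_rot"];t=s["ee_pos"]
for n in("wrist","side","top"):
    p=vision.camera(n);save(p,n+"5.png");X=pts(p);L=(X-t)@R*1000
    k=(L[:,0]>75)&(L[:,0]<150)&(abs(L[:,1])<15)&(abs(L[:,2])<15);Y=L[k]
    if len(Y)>20:
        print(n,len(Y),"rod y,z at x: ",[(x,np.round((np.percentile(Y[abs(Y[:,0]-x)<8][:,1:],3,axis=0)+np.percentile(Y[abs(Y[:,0]-x)<8][:,1:],97,axis=0))/2,1), round(np.percentile(Y[abs(Y[:,0]-x)<8][:,2],5),1)) for x in(90,110,130) if (abs(Y[:,0]-x)<8).sum()>5])
    # ring: local cloud
    k=(X[:,2]>.26)&(X[:,2]<.33)&(np.hypot(X[:,0]-.579,X[:,1]-.256)<.045)&(L[:,0]>166);Y=L[k]
    if len(Y)>20: print("  ring tool-frame min/max",len(Y),np.percentile(Y,[1,99],axis=0))
E
```

```text
clock: 12.22
ee_pos: [0.3923, 0.2195, 0.2948]
tcp_rot: [[0.981, 0.196, 0.0], [0.196, -0.981, 0.001], [0.0, -0.001, -1.0]]
force: [0.1, 0.5, -1.1]
grip_width: 0.0146
grip_force: 107.4
clock 12.225 at [392.2602 219.4671 294.833 ] psi -78.68 tilt [ 0.0003  0.001  -1.    ] F [ 0.1429  0.5335 -1.1172] w 0.01459919745551404 107.37865447998047
shift cm [ 0.0634  0.0602 -0.1167] turn 0.22
wrist 3627 rod y,z at x:  [(90, array([0.8, 0.1]), np.float64(-1.9)), (110, array([0.9, 0. ]), np.float64(-1.9))]
side 211 rod y,z at x:  [(90, array([3.8, 2.1]), np.float64(-1.2)), (110, array([3.2, 2.1]), np.float64(-1.1)), (130, array([3.4, 2.2]), np.float64(-1.2))]
  ring tool-frame min/max 279 [[184.9657 -23.086  -17.5528]
 [192.8765  30.3252  34.1497]]
top 57 rod y,z at x:  [(130, array([-0.9, -1. ]), np.float64(-3.7))]
  ring tool-frame min/max 416 [[182.8949 -27.7337 -20.0553]
 [197.3324  25.2006  34.4893]]
```

View pics/wrist5.png

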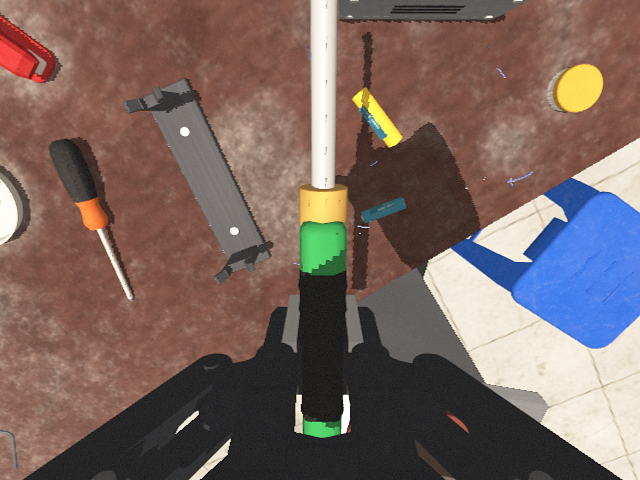

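The rod is level and about 7.8 mm above the ring's centre. It is laterally aligned within 0.5 mm, with the ring plane 189 mm ahead of the TCP. I'll insert 49 mm.

```bash
python3 -m jog '[[1,1,0,-0.05,0],[1,2,0,-0.05,0],[1,3,0,-0.05,0],[1,4,0,-0.05,0],[1,4.9,0,-0.05,0],[1,4.9,0,-0.05,0]]'
python3 - <<'E'
from m import *
p=vision.camera("side");save(p,"side6.png",(270,70,400,170),6)
t=np.r_[1.607,np.arange(1.56,0.44,-.045)]
for th in t: print(round(th,3),np.round([(194*np.cos(th)+17.75*np.sin(th)+7)/10,(-194*np.sin(th)+17.75*np.cos(th)+201.65)/10],2),end=" ")
E
```

```text
clock: 13.12
ee_pos: [0.441, 0.2285, 0.2947]
tcp_rot: [[0.981, 0.195, 0.0], [0.195, -0.981, -0.001], [-0.0, 0.001, -1.0]]
force: [-0.7, -0.8, -1.6]
grip_width: 0.0141
grip_force: 107.4
1.607 [1.77 0.71] 1.56 [2.68 0.79] 1.515 [3.55 0.89] 1.47 [4.42 1.04] 1.425 [5.27 1.23] 1.38 [6.12 1.45] 1.335 [6.96 1.72] 1.29 [7.78 2.02] 1.245 [8.59 2.35] 1.2 [9.38 2.73] 1.155 [10.16  3.13] 1.11 [10.92  3.58] 1.065 [11.65  4.05] 1.02 [12.37  4.56] 0.975 [13.06  5.1 ] 0.93 [13.72  5.67] 0.885 [14.36  6.28] 0.84 [14.97  6.9 ] 0.795 [15.55  7.56] 0.75 [16.1   8.24] 0.705 [16.63  8.95] 0.66 [17.11  9.67] 0.615 [17.57 10.42] 0.57 [17.99 11.19] 0.525 [18.38 11.98] 0.48 [18.73 12.78]
```

View pics/side6.png

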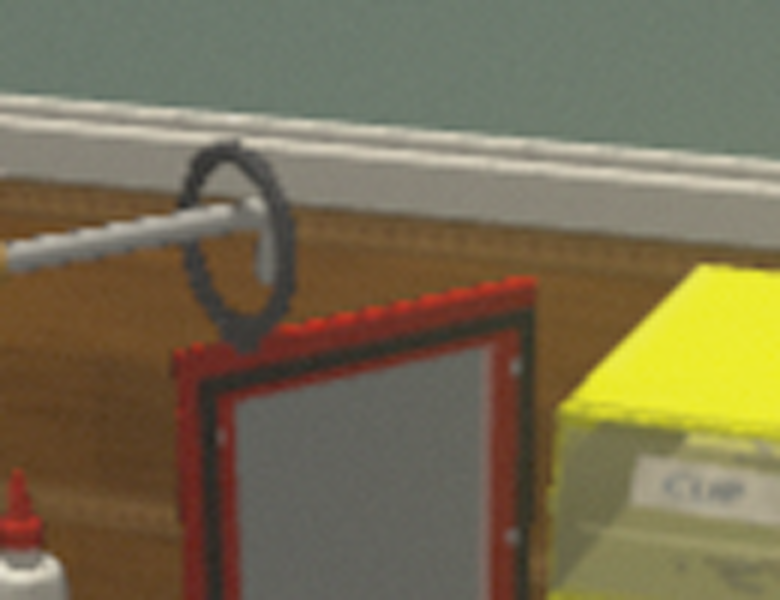

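The hook end is through the ring: the rod enters at crop (200,220) and the downturned end is at (265,250), inside and behind. I'll start pulling along the arc.

```bash
python3 -m jog '[[1,0,0.7,0.4,0],[1,0,1.3,0.7,0],[1,0,1.8,0.7,0],[1,0,2.3,0.75,0],[1,0,2.9,0.8,0],[1,0,3.55,0.9,0],[1,0,4.4,1.05,0],[1,0,5.25,1.25,0],[1,0,6.1,1.45,0],[1,0,6.95,1.7,0],[1,0,7.8,2.0,0],[1,0,7.8,2.0,0]]'
python3 - <<'E'
from m import *
p=vision.camera("side");save(p,"side7.png",(270,70,400,170),6)
X=pts(p)*1000;a=np.radians(11.1);c,s=np.cos(a),np.sin(a)
for o in outline_of(p,"hood")[:1]:
    Y=pts(p,o["mask"])*1000;Y=Y[Y[:,2]>110];d=Y[:,:2]-[580.8,248.8];yb=-s*d[:,0]+c*d[:,1];print("angle",np.median(np.arctan2(Y[:,2]-92,-yb)))
E
```

```text
clock: 14.68
ee_pos: [0.4558, 0.151, 0.2747]
tcp_rot: [[0.981, 0.194, -0.0], [0.194, -0.981, -0.0], [-0.0, 0.0, -1.0]]
force: [-0.9, -0.3, -0.9]
grip_width: 0.0141
grip_force: 107.5
angle 1.2407941787723875
```

View pics/side7.png

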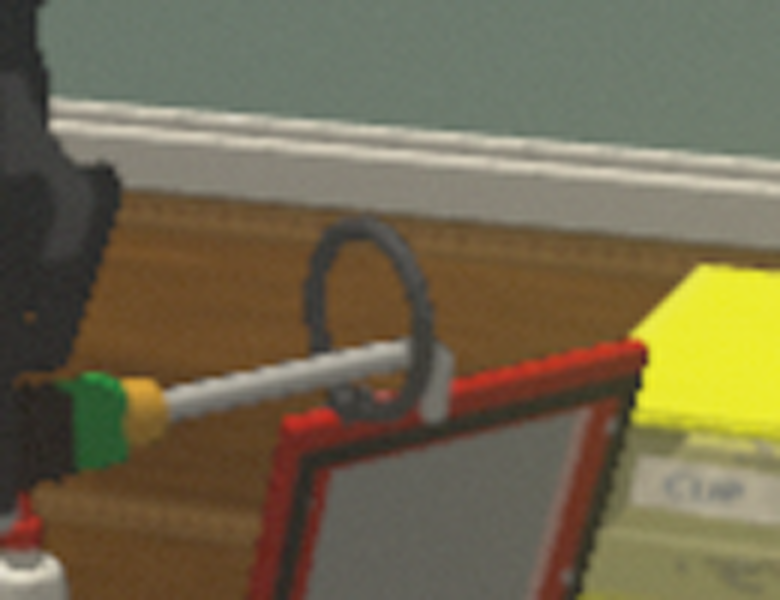

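The hood follows: its angle is about 1.24 rad, with the ring around the rod at crop (415,350). Continuing.

```bash
python3 -m jog '[[1,0,0.8,0.35,0],[1,0,1.6,0.7,0],[1,0,2.35,1.15,0],[1,0,3.1,1.6,0],[1,0,3.85,2.05,0],[1,0,4.55,2.55,0],[1,0,5.25,3.1,0],[1,0,5.9,3.65,0],[1,0,6.55,4.3,0],[1,0,7.15,4.9,0],[1,0,7.75,5.55,0],[1,0,8.3,6.25,0]]'
cat > hood.py <<'E'
from m import *
p=vision.camera("side");a=np.radians(11.1);c,s=np.cos(a),np.sin(a)
for o in outline_of(p,"hood")[:1]:
    Y=pts(p,o["mask"])*1000;d=Y[:,:2]-[580.8,248.8];yb=-s*d[:,0]+c*d[:,1];xb=c*d[:,0]+s*d[:,1];k=(yb<-20)&(Y[:,2]>80)&(xb>-30)&(xb<120);t=np.arctan2(Y[k,2]-92,-yb[k]);print("angle",np.percentile(t,[10,50,90]),o["conf"])
t=np.r_[np.arange(.75,-.001,-.045),-.015]
for th in t: print(round(th,3),np.round([(194*np.cos(th)+17.75*np.sin(th)+7)/10-16.1,(-194*np.sin(th)+17.75*np.cos(th)+201.65)/10-8.25],2),end=" ")
E
python3 hood.py
```

```text
clock: 16.27
ee_pos: [0.472, 0.0703, 0.2119]
tcp_rot: [[0.981, 0.195, 0.0], [0.195, -0.981, -0.0], [0.0, 0.0, -1.0]]
force: [0.2, 0.6, -1.3]
grip_width: 0.0143
grip_force: 107.6
angle [0.6313 0.7091 0.7741] 0.84
0.75 [ 0.   -0.01] 0.705 [0.53 0.7 ] 0.66 [1.01 1.42] 0.615 [1.47 2.17] 0.57 [1.89 2.94] 0.525 [2.28 3.73] 0.48 [2.63 4.53] 0.435 [2.94 5.35] 0.39 [3.22 6.18] 0.345 [3.46 7.02] 0.3 [3.66 7.88] 0.255 [3.82 8.74] 0.21 [3.94 9.61] 0.165 [ 4.03 10.48] 0.12 [ 4.07 11.35] 0.075 [ 4.08 12.23] 0.03 [ 4.04 13.11] -0.015 [ 3.97 13.98]
```

```bash
python3 -m jog '[[1,0,0.5,0.7,0],[1,0,1.0,1.4,0],[1,0,1.45,2.15,0],[1,0,1.9,2.95,0],[1,0,2.3,3.7,0],[1,0,2.65,4.5,0],[1,0,2.95,5.35,0],[1,0,3.2,6.2,0],[1,0,3.45,7,0],[1,0,3.65,7.85,0],[1,0,3.8,8.7,0],[1,0,3.9,9.3,0]]'
python3 hood.py|head -1
```

```text
clock: 17.88
ee_pos: [0.4794, 0.0323, 0.1187]
tcp_rot: [[0.981, 0.195, -0.0], [0.195, -0.981, -0.0], [-0.0, 0.0, -1.0]]
force: [-0.6, 1.5, -0.2]
grip_width: 0.0143
grip_force: 107.6
angle [0.2065 0.2365 0.2728] 0.58
```

```bash
python3 -m jog '[[1,0,0.05,0.35,0],[1,0,0.1,0.7,0],[1,0,0.1,1.05,0],[1,0,0.15,1.4,0],[1,0,0.15,1.75,0],[1,0,0.15,2.1,0],[1,0,0.15,2.45,0],[1,0,0.15,2.8,0],[1,0,0.15,3.1,0],[1,0,0.15,3.4,0],[1,0,0.15,3.65,0],[1,0,0.15,3.9,0]]'
python3 hood.py|head -1
```

```text
clock: 19.48
ee_pos: [0.4797, 0.031, 0.0802]
tcp_rot: [[0.981, 0.195, -0.0], [0.195, -0.981, -0.0], [-0.0, 0.0, -1.0]]
force: [-1.0, -0.9, -1.5]
grip_width: 0.0142
grip_force: 107.6
angle [0.023  0.0397 0.0768] 0.58
```

```bash
python3 -m jog '[[1,0,0,0.15,0],[1,0,0,0.3,0],[1,0,0,0.4,0],[1,0,0,0.5,0],[1,0,0,0.5,0]]'; python3 hood.py|head -1
```

```text
clock: 20.2
ee_pos: [0.4798, 0.031, 0.0754]
tcp_rot: [[0.981, 0.195, 0.0], [0.195, -0.981, 0.0], [0.0, -0.0, -1.0]]
force: [-1.4, 0.5, 1.4]
grip_width: 0.0143
grip_force: 107.8
angle [0.0042 0.0201 0.0577] 0.69
```

```bash
python3 -m jog '[[1,0,0,0.1,0],[1,0,0,0.2,0],[1,0,0,0.3,0],[1,0,0,0.3,0]]'; python3 hood.py|head -1
```

```text
clock: 20.8
ee_pos: [0.48, 0.0309, 0.0726]
tcp_rot: [[0.981, 0.195, 0.0], [0.195, -0.981, 0.0], [0.001, -0.0, -1.0]]
force: [-4.6, -0.3, 8.1]
grip_width: 0.0143
grip_force: 108.9
angle [0.0043 0.0201 0.0541] 0.66
```

Force is rising while the angle stays the same, so the hood is at its stop. One more light press, then I'll look.

```bash
python3 -m jog '[[1,0,0,0.1,0],[1,0,0,0.2,0],[1,0,0,0.2,0]]'; python3 hood.py|head -1
python3 - <<'E'
from m import *
p=vision.camera("side");save(p,"side8.png",(230,110,450,290),3.6)
E
```

```text
clock: 21.28
ee_pos: [0.4803, 0.0312, 0.0705]
tcp_rot: [[0.981, 0.196, 0.001], [0.196, -0.981, 0.0], [0.001, 0.0, -1.0]]
force: [-2.0, 0.7, 5.2]
grip_width: 0.0142
grip_force: 108.6
angle [0.0045 0.0203 0.0576] 0.84
```

View pics/side8.png

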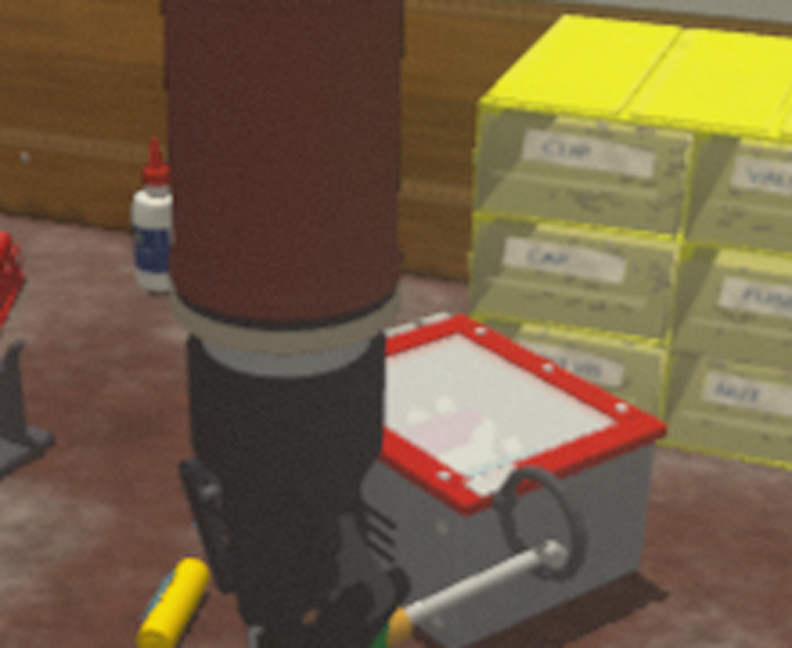

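The hood is shut flat on the box, with the rod at the bottom of the ring at crop (550,550). I'll raise it to the ring's centre and check before withdrawing.

```bash
python3 -m jog '[[1,0,0,-0.7,0],[1,0,0,-1.4,0],[1,0,0,-2.1,0],[1,0,0,-2.7,0],[1,0,0,-3.1,0],[1,0,0,-3.1,0]]'; python3 hood.py|head -1
python3 - <<'E'
from m import *
s=bot.observe();R=s["tcp_rot"];t=s["ee_pos"]
for n in("wrist","side"):
    p=vision.camera(n);save(p,n+"9.png");X=pts(p);L=(X-t)@R*1000
    for x in(70,90,110,125,152):
        Y=L[(abs(L[:,0]-x)<6)&(abs(L[:,1])<14)&(abs(L[:,2])<18)]
        if len(Y)>5: print(n,x,len(Y),"y",(np.percentile(Y[:,1],3)+np.percentile(Y[:,1],97))/2,"ztop",np.percentile(Y[:,2],4))
    Y=L[(abs(L[:,0]-140)<9)&(abs(L[:,1])<34)&(L[:,2]>-35)&(L[:,2]<45)];print(n,"ring",len(Y),np.percentile(Y,[1,99],axis=0))
E
```

```text
clock: 22.18
ee_pos: [0.4799, 0.0311, 0.1016]
tcp_rot: [[0.981, 0.196, 0.0], [0.196, -0.981, 0.0], [0.0, -0.0, -1.0]]
force: [-0.4, -0.9, -1.8]
grip_width: 0.0143
grip_force: 107.6
angle [0.0051 0.0206 0.0549] 0.66
wrist 70 900 y 0.6573141419984123 ztop -3.3417023413504787
wrist 90 1088 y 0.5006701191388414 ztop -3.7185520923421183
wrist 110 1056 y 0.43561912258185975 ztop -4.11805582180405Traceback (most recent call last):
  File "<stdin>", line 8, in <module>
    return _quantile_unchecked(
        a, q, axis, out, overwrite_input, method, keepdims, weights)
    return _ureduce(a,
                    func=_quantile_ureduce_func,
    ...<5 lines>...
                    overwrite_input=overwrite_input,
                    method=method)
    r = func(a, **kwargs)
    result = _quantile(arr,
                       quantiles=q,
    ...<2 lines>...
                       out=out,
                       weights=wgt)
    slices_having_nans = np.isnan(arr[-1, ...])
                                  ~~~^^^^^^^^^
IndexError: index -1 is out of bounds for axis 0 with size 0
```

Pole pitch is about 1°, and the rod is about 10 mm above the ring's centre, so the hook clears it. Withdrawing.

```bash
python3 -m jog '[[1,-0.8,0,0,0],[1,-1.6,0,0,0],[1,-2.4,0,0,0],[1,-3.3,0,0,0],[1,-3.3,0,0,0]]'; python3 hood.py|head -1;  python3 go.py 388.0 352.7 150 -56.74
```

```text
clock: 22.95
ee_pos: [0.4467, 0.0247, 0.1013]
tcp_rot: [[0.981, 0.196, -0.0], [0.196, -0.981, 0.001], [-0.0, -0.001, -1.0]]
force: [0.9, 0.3, -1.4]
grip_width: 0.0145
grip_force: 107.6
angle [0.004  0.0217 0.0681] 0.7
clock 23.05 at [447.5317  24.8689 101.5207] psi -78.71 tilt [ 0.0005  0.0008 -1.    ] F [ 0.7592  0.1594 -1.4577] w 0.014550188262827501 107.57768511772156
shift cm [  0.5842 -33.3176  -4.8238] turn -21.97
```

```bash
python3 -m jog '[[1,-0.3,0,-4,0],[1,-0.3,0,-8,0],[1,-0.3,-4,-8,0],[1,-0.2,-9,-8,-3],[1,-0.1,-14,-8,-7],[1,0,-19,-8,-11],[1,0.2,-24,-8,-16],[1,0.4,-29,-8,-20],[1,0.6,-33.3,-7,-22],[1,0.6,-33.3,-5,-22],[1,0.6,-33.3,-5,-22],[1,0.6,-33.3,-5,-22]]'
python3 - <<'E'
from m import *
from go import go
go(388,352.7,59.5,-56.74)
s=bot.observe();R=s["tcp_rot"];t=s["ee_pos"]
p=vision.camera("wrist");save(p,"w10.png");X=pts(p);L=(X-t)@R*1000
for x in(30,45,70,85,100,115):
    Y=L[(abs(L[:,0]-x)<5)&(abs(L[:,1])<14)&(L[:,2]>-20)&(L[:,2]<5)]
    if len(Y)>5: print(x,len(Y),"y",(np.percentile(Y[:,1],3)+np.percentile(Y[:,1],97))/2,"ztop",np.percentile(Y[:,2],4))
E
```

```text
clock: 24.55
ee_pos: [0.3888, 0.3519, 0.1518]
tcp_rot: [[0.837, 0.548, 0.0], [0.548, -0.837, 0.0], [0.0, 0.0, -1.0]]
force: [-0.2, 0.0, -0.6]
grip_width: 0.0141
grip_force: 107.7
clock 24.55 at [388.8261 351.8875 151.8491] psi -56.8 tilt [ 0.0003  0.     -1.    ] F [-0.2224  0.0111 -0.5928] w 0.014082827595199469 107.73405075073242
shift cm [-0.0273 -0.1146  9.2349] turn -0.06
30 1301 y 0.6291655545268422 ztop -10.12139978677816
45 1512 y 0.5882168889445136 ztop -9.912897102611927
70 757 y 0.5775441928626783 ztop -3.305973508174459
85 865 y 0.38095236266401056 ztop -3.607427512795058
100 1001 y 0.47147230471284796 ztop -3.978216025614061
115 395 y 0.35194309925988976 ztop -4.179486579413342
```

View pics/w10.png

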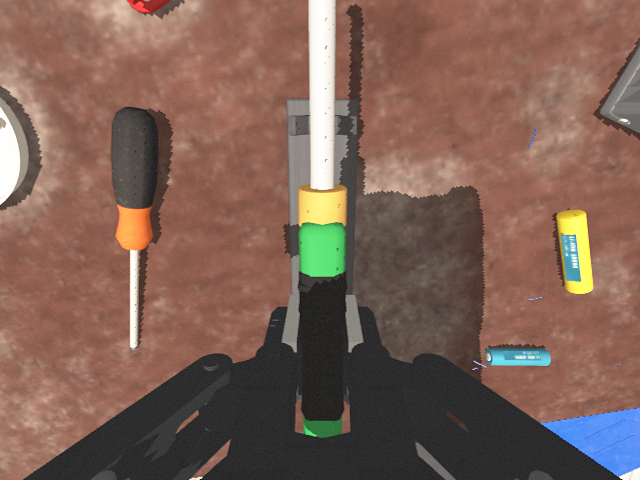

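The pole is aligned above the rest, with the slot at (322,125) under the rod. Lowering it.

```bash
python3 -m jog '[[1,0,-0.1,3,0],[1,0,-0.1,6,0],[1,0,-0.1,7.5,0],[1,0,-0.1,8.2,0],[1,0,-0.1,8.7,0],[1,0,-0.1,9.0,0],[1,0,-0.1,9.2,0],[1,0,-0.1,9.2,0]]'; python3 go.py 388 352.7 59.5 -56.74
```

```text
clock: 25.6
ee_pos: [0.3881, 0.3535, 0.0601]
tcp_rot: [[0.836, 0.549, 0.0], [0.549, -0.836, 0.001], [0.001, -0.001, -1.0]]
force: [-0.0, -0.4, 6.5]
grip_width: 0.0142
grip_force: 108.9
clock 25.6 at [388.0873 353.5253  60.095 ] psi -56.73 tilt [ 0.0004  0.0009 -1.    ] F [-0.0037 -0.4033  6.5289] w 0.014244091605329282 108.87269496917725
shift cm [-0.0526  0.0642  0.0594] turn 0.01
```

```bash
python3 -m jog '[[1,0,0.05,0.1,0],[1,0,0.05,0.1,0],[0.1,0,0.05,0.1,0],[0.1,0,0.05,0.1,0],[0.1,0,0.05,0.1,0],[0.1,0,0.05,0.1,0],[0.1,0,0.05,-3,0],[0.1,0,0.05,-7,0],[0.1,0,0.05,-11,0],[0.1,0,0.05,-11,0]]' 40
python3 - <<'E'
from m import *
p=vision.camera("wrist");X=pts(p)*1000
a=np.radians(33.1);u=np.r_[np.cos(a),np.sin(a)];n=np.r_[-u[1],u[0]];o=np.array([388.5,350.5])
s=(X[:,:2]-o)@u;t=(X[:,:2]-o)@n
for lo,hi in((-90,-70),(-20,0),(20,40),(92,107),(115,130)):
    j=(X[:,2]>54)&(X[:,2]<80)&(abs(t)<12)&(s>lo)&(s<hi)
    if j.sum()>5:print(lo,"t",round((np.percentile(t[j],2)+np.percentile(t[j],98))/2,1),"z",round(np.percentile(X[j,2],80),1))
q=vision.camera("side");a=q["color"][170:290,130:420];b=p["color"]
im=np.vstack([cv2.resize(a,(660,273)),cv2.resize(b[:,:],(440,330))[:, :].repeat(1,0) if False else cv2.copyMakeBorder(cv2.resize(b,(430,322)),0,0,0,230,cv2.BORDER_CONSTANT)])
cv2.imwrite("pics/fin.png",im[:,:,::-1])
E
python3 hood.py|head -1
```

```text
clock: 26.85
ee_pos: [0.3892, 0.3539, 0.1721]
tcp_rot: [[0.836, 0.548, 0.003], [0.548, -0.836, 0.005], [0.005, -0.002, -1.0]]
force: [-0.4, -0.3, -1.2]
grip_width: 0.0383
grip_force: 0.0
-90 t 1.6 z 68.5
-20 t 1.6 z 68.8
20 t 2.0 z 68.7
92 t 2.1 z 61.1
115 t 2.5 z 61.0
angle [0.004  0.0223 0.0715] 0.97
```

View pics/fin.png

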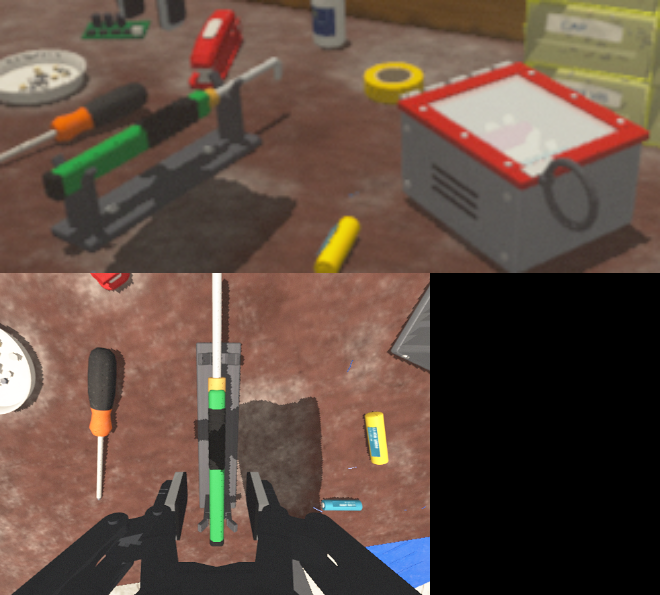

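The final view shows the pole level in both forks with its hook forward, at the same heights as at the start. The hood is shut, and the hand is clear of everything.

```bash
python3 -c "
from station import job_done
print(job_done())"
```

```text
the job is handed in; nothing more can be done
None
```

The job is handed in at about 27 s of the 64 s allowed: the larger blue cell lies in the empty cradle beside the pink one, the hood was pulled gently shut with the pole alone, and the pole is back in both forks of its rest, hook end forward.

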